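# Fetch the block plane from the flap-lidded dust box

## Robot

A 6-joint arm with a two-finger parallel gripper is mounted at the origin on the work surface. World frame = base frame: x ahead of the robot, y to its left, z up, the work surface at z = 0. Lengths are in m, angles in rad, forces in N, time in s.
With the tool pointing down it reaches from about 0.3 to 0.775 m from the base axis. Payload 14.6 kg.
Tool frame: the origin (TCP) lies between the finger pads; the fingertips stand 14 mm ahead of it and the grasp point (between the pads) lies 5 mm behind it; z points along the fingers, y is the line along which they close (so a half turn about z gives the same grasp; the last joint's range is limited). The gripper opens to 94 mm and grips with 3 to 60 N. Pads are 16 mm wide; open, the fingers measure 119 mm over their backs; the gripper's body (75 mm by 177 mm) begins 78 mm behind the grasp point.
Start: joints at [-1.177, 0.3, 1.521, -0, 1.321, -0.067], TCP at [0.245, -0.493, 0.219] pointing down, gripper open.
Joint ranges: [-3.03, 3.03], [-0.79, 2.21], [0.23, 2.52], [-1.04, 4.18], [0, 3.07], [-2.55, 2.55]. Speed limits (rad/s): [2.22, 2.22, 2.57, 3.14, 3.14, 3.14].

## Interface

Orientations are given as [roll, pitch, yaw] about the fixed x, y, z axes, in that order (R = Rz(yaw) Ry(pitch) Rx(roll)).
In Python, from station import ctrl gives the robot as it stands. The module is installed in compiled form; this text tells all that it offers.
- The arm moves only by the tool move_arm, never from a script. Its argument "targets" is a list of rows, each a list of 7 numbers: the opening, from -1 (shut) to 1 (fully open), then the shift along the tool's x, y, z in units of 50 mm (1.0 is 50 mm), then the turn, a rotation vector about the tool's x, y, z in rad. A call has 1 to 12 rows; each row is the pose to reach, as a shift and turn from the pose commanded when the call began, along the tool's axes at that moment; what a row does not reach only later rows make up. A row lasts 1/10 s, in which the tool goes at most 50 mm and 8.59 degrees, less where a joint would pass 70% of its speed; a pose out of reach is approached as far as the arm can. A call with a gripper value outside its range is refused whole. The fingers move at their own pace and stop on an object; "grip_force" is the grip in N (left out, the last holds). Time passes only in rows, so rows that repeat a pose let the fingers close. It gives the time, the measured TCP pose, the force, the opening and the grip force at its end, in the units of the state.
- ctrl.get_obs(): the state, without advancing time (a new reading comes with each control period).
- ctrl.camera(name): name is "scene" or "top"; returns (picture, depth): 480x640x3 uint8, red, green, blue; 480x640 float32, m along the optical axis (not along the pixel's ray), 0 where there is no reading.
- ctrl.camera_params(name): a dict with "intrinsics" (3x3 intrinsics, pixels), "rvec" (rotation vector, rad) and "tvec" (3), from world to camera coordinates, as OpenCV has them. Camera axes: x right, y down, z forward; pixel columns grow to the right and rows downward; lengths in m; the calibration is good to about 2 mm. A picture is of the moment at which its call begins. camera_params takes no time and is no camera call.
- ctrl.hand_in(): hands the job in; it is judged then, once.
Trained networks look in the newest picture that a camera, given by its name, has taken for a name from the list of things; names that differ only in an ending like _2 or _b are one class to them, and where a whole thing is asked for, a point or a joint stands for the part that bears it (a point fixed in the world has none). Each returns a list of dicts, best first, with "score" (0 to 1); they miss things now and then, are a little off and sometimes report something else, mostly with a low value. They report only what shows in the picture. A call takes as long as a camera call.
- ctrl.cut_out(camera, target): "region" (480x640 bool, what is visible of it) and "point" ([column, row] in pixels, amid what is visible of it).
- ctrl.tip_of(camera, target): "point" ([column, row] in pixels: a listed point, or the origin of a listed thing).
The state is a dict: "time_s": time; "qpos": joint angles; "joint_vel": joint speeds; "tau": joint torques, N m; "ee_pos": TCP position; "eef_rot": TCP orientation; "force": force on the tool from outside, world axes, zero at the start; "moment": the same for the moment, N m; "grip_width": finger opening in m; "grip_force": force on a finger pad.
Only numpy, scipy, OpenCV 4.12 (cv2) and the standard library are available. Lean on these libraries where they do the work, as an engineer would, in place of code of your own. Each camera call takes 0.05 s, during which the arm holds its last target. There are 200 camera calls.

## Task

Raise the flap of the wooden dust box, which drops shut by itself unless it is tipped right back past upright, and take out the block plane. Set the plane down (do not drop it) on its sole near the middle of the pine board, pointing lengthwise along the board, and leave the sanding block in the box.

Things in the scene. Friction and masses are not known exactly. Their poses are not given: they have to be found in the camera images.
- flap (a joint): The flap of the dust box: a plain wooden panel 195 x 320 mm, 8 mm thick, 0.28 kg, hinged along the box's far rim (the box's own +x side). 0 rad = shut (level), grows as the front edge rises; its stop is at 1.75 rad (leaning back about 10 degrees past upright, its top edge then about 280 mm above the bench). Below about 1.4 rad it falls shut when let go; beyond about 1.6 rad it leans back on the stop and stays. Lifting it by the bar takes about 2 N.
- flap_handle (a point): Middle of the flap's steel bar handle: a round bar 11 mm thick, 110 mm long, parallel to the hinge, on two posts 85 mm apart, its axis 35 mm above the flap's upper face (so 43 mm above the flap's underside) and 165 mm from the hinge line, 30 mm from the front edge. The point turns with the flap; its y axis lies along the bar. With the flap shut the bar is 128 mm above the bench; upright, the bar is on the side away from the robot.
- flap_hinge (a point): Middle of the hinge line, at the level of the flap's underside, 85 mm above the bench; its y axis is the hinge line. It turns with the flap.
- dustbox_in (a point): Centre of the box's inner floor, 8 mm above the bench. The wooden box is fixed to the bench, open-topped under the flap, outer size 195 (x) x 320 (y) x 85 mm high, walls 8 mm. Its x axis points away from the robot, towards the hinge. The plane lies on one half (in y) of the floor, the sanding block on the other; which is which changes.
- plane_center (a point): Centre of the block plane, 20 mm above the underside of its sole. The plane is dark steel, 140 mm long (its x axis), 46 mm wide (y), about 0.4 to 0.75 kg, with a low flat sole 12 mm thick, two upright cheeks 40 mm high along its middle 90 mm (outer faces 46 mm apart: grip across these), a sloping steel cap between them and a round wooden knob, 47 mm high, 55 mm from the centre towards its +x end. z is up when it rests on its sole.
- sander_center (a point): Centre of the sanding block, 21 mm above its underside: cork sole with a rounded wooden grip, 115 (x) x 62 (y) x 42 mm high, 0.18 kg, beside the plane in the box. It stays there.
- board_top (a point): Centre of the upper face of the pine board, 30 mm above the bench. The board is fixed, 300 (x axis) x 140 (y axis) x 30 mm thick, between two low steel stops at its ends that stay 8 mm below its face.

How it is judged:
On the way, in this order (a step that is already met when the one before it is completed fails the run):
1. the flap is raised to at least 69 degrees (1.2 rad) (value of joint flap above 1.2 rad), for 0.1 s.
2. the plane is lifted clear of the box (its centre over 110 mm above the bench) (height (world z) of plane_center above 0.11 m), for 0.1 s.
At the end, for the whole second after the job is handed in: The plane rests still on its sole on the pine board, its centre within 70 mm along and 40 mm across of the board's middle, its length within 20 degrees of the board's (either way round); the sanding block is still in the box. The flap may be open or shut (x of plane_center in the frame of board_top between -0.07 and 0.07 m and y of plane_center in the frame of board_top between -0.04 and 0.04 m and z of plane_center in the frame of board_top between 0.014 and 0.026 m and angle between plane_center's own z axis and vertical below 0.12 rad and angle between the x axis of plane_center and the x axis of board_top, either way round below 0.35 rad and horizontal distance between sander_center and dustbox_in below 0.15 m and height (world z) of sander_center below 0.07 m and linear speed of plane below 0.02 m/s); the robot touches nothing.
It fails at once if the plane is let go more than 20 mm above the board (horizontal distance between plane_center and board_top below 0.12 m and z of plane_center in the frame of board_top above 0.04 m and contact force between plane and the fingers below 0.2 N).
It also fails if it takes over 62 s, if anything falls off the work surface, if the arm or the gripper's body presses on something with over 40 N, if the wrist force passes 120 N, or if a joint passes its speed limit or range.

## Working session

There is one attempt and no reset: what is moved stays moved. The work goes in short steps, Python scripts to look and compute and a tool call to move; the robot and the scene stay as the last step left them, time stands still between calls to the robot, and variables do not carry over. Pictures are saved under pics/ and viewed, at most 10 in all, crops included, and the job is handed in when it is done.

Besides the shell and the picture viewer there is one more tool, called after "Request:" as a command line: name --pt "numbers of a row" for each row, then --argument value for the rest. move_arm: Moves the arm, as the interface text tells. Its arguments: {"type":"object","properties":{"targets":{"type":"array"},"grip_force":{"type":"number"}},"required":["targets"]}

```bash
mkdir -p pics; cat > h.py <<'E'
import numpy as np, cv2
from station import ctrl
from scipy.spatial.transform import Rotation as R
def cam(n):
    p=ctrl.camera_params(n); return np.array(p["intrinsics"]),R.from_rotvec(np.ravel(p["rvec"])).as_matrix(),np.ravel(p["tvec"])
def cloud(n,d):
    K,Rm,t=cam(n); v,u=np.mgrid[:480,:640]
    P=np.stack([(u-K[0,2])/K[0,0]*d,(v-K[1,2])/K[1,1]*d,d],-1)
    W=(P-t)@Rm; W[d<=0]=np.nan; return W
def ray(n,uv,z):
    K,Rm,t=cam(n); r=Rm.T@np.array([(uv[0]-K[0,2])/K[0,0],(uv[1]-K[1,2])/K[1,1],1]); o=-Rm.T@t
    return o+r*(z-o[2])/r[2]
def snap(n,f=None):
    im,d=ctrl.camera(n)
    if f: cv2.imwrite('pics/'+f,im[:,:,::-1])
    return im,cloud(n,d)
E
python3 - <<'E'
from h import *
for n in("top","scene"):
    im,W=snap(n,n+'1.png')
    print(n,"campos",-cam(n)[1].T@cam(n)[2])
    for t,z in(("flap_handle",.128),("flap_hinge",.085),("board_top",.03)):
        for r in ctrl.tip_of(n,t)[:2]:
            print(t,round(r["score"],2),np.round(r["point"]),ray(n,r["point"],z).round(3))
    for t in("flap","board_top","flap_handle"):
        for r in ctrl.cut_out(n,t)[:1]:
            m=r["region"]; c=cv2.minAreaRect(np.argwhere(m)[:,::-1].astype(np.float32))
            print(t,round(r["score"],2),m.sum(),c,np.nanmedian(W[m],0).round(3))
print(ctrl.get_obs())
E
```

```text
top campos [0.39890682 0.00738878 0.90272624]
flap_handle 0.57 [433. 271.] [ 0.441 -0.204  0.128]
flap_hinge 0.71 [415. 180.] [ 0.606 -0.193  0.085]
board_top 0.97 [178. 249.] [0.494 0.243 0.03 ]
flap 0.78 19936 ((422.4834899902344, 234.61724853515625), (111.45133972167969, 183.91036987304688), 86.67259216308594) [ 0.506 -0.195  0.094]
board_top 0.69 19715 ((422.29876708984375, 234.17886352539062), (110.85718536376953, 183.7537384033203), 86.53176879882812) [ 0.506 -0.195  0.094]
flap_handle 0.72 19789 ((422.5045166015625, 234.5738067626953), (111.63935852050781, 183.15756225585938), 86.46771240234375) [ 0.505 -0.195  0.094]
scene campos [ 1.22948651 -0.24991726  0.88310566]
flap_handle 0.55 [207. 224.] [ 0.433 -0.201  0.128]
flap_hinge 0.85 [233. 306.] [ 0.61  -0.195  0.085]
board_top 0.88 [424. 226.] [0.488 0.25  0.03 ]
flap 0.63 13799 ((216.09390258789062, 264.96453857421875), (84.79522705078125, 181.88998413085938), 73.37924194335938) [ 0.519 -0.208  0.094]
board_top 0.74 7695 ((425.77569580078125, 235.09481811523438), (139.52374267578125, 66.69593048095703), 52.66680145263672) [0.524 0.235 0.03 ]
flap_handle 0.65 13814 ((216.095458984375, 264.5116882324219), (85.08624267578125, 181.60394287109375), 73.36119842529297) [ 0.519 -0.208  0.094]
{'time_s': 0.7, 'qpos': array([-1.17661890e+00,  2.99866412e-01,  1.52100760e+00,  1.90327853e-05,
        1.32071448e+00, -6.66144986e-02]), 'joint_vel': array([ 0.0005803 , -0.0003249 , -0.00056138,  0.00142165,  0.0022168 ,
       -0.00157599]), 'tau': array([-7.56092304e-04, -5.31573915e+01, -3.52874351e+01,  7.08407303e-02,
        2.13718013e-02, -8.00346498e-06]), 'ee_pos': array([ 0.24454995, -0.49262319,  0.2194608 ]), 'eef_rot': array([ 3.14158727e+00, -1.81223559e-05,  4.60787219e-01]), 'force': array([0.43729736, 0.47054221, 0.15565256]), 'moment': array([ 0.02326957, -0.01289631, -0.04986042]), 'grip_force': 0.0, 'grip_width': 0.09390712713761525}
```

View pics/top1.png

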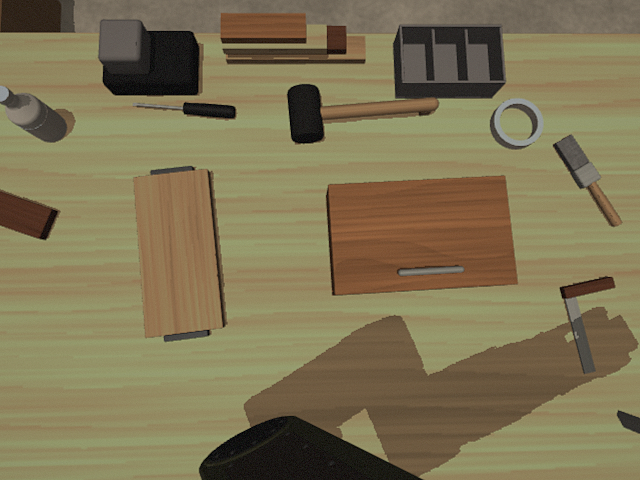

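View pics/scene1.png

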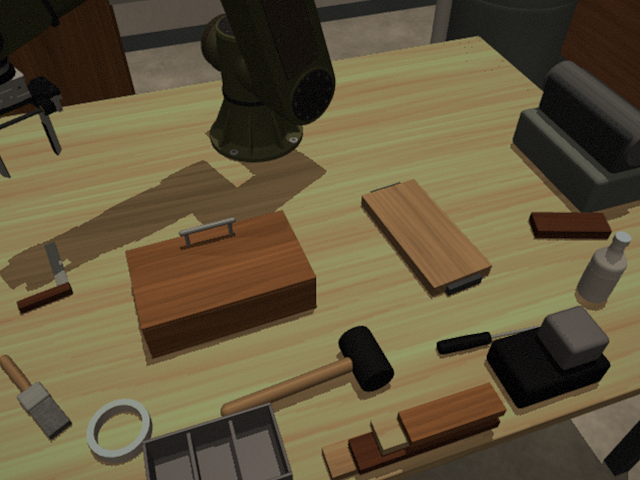

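```bash
python3 - <<'E'
from h import *
n="top"; im,W=snap(n)
m=ctrl.cut_out(n,"flap")[0]["region"]
S=W[m]; S=S[np.isfinite(S).all(1)]
f=S[(S[:,2]>.085)&(S[:,2]<.1)]; print("flap",cv2.minAreaRect(f[:,:2].astype(np.float32)))
b=W[(W[...,2]>.118)&(W[...,2]<.145)&(W[...,0]>.38)&(W[...,0]<.52)&(W[...,1]<-.1)&(W[...,1]>-.3)]
print("bar",len(b),np.median(b,0),cv2.minAreaRect(b[:,:2].astype(np.float32)))
b=W[(W[...,2]>.024)&(W[...,2]<.037)&(W[...,1]>.05)&(W[...,0]>.2)]
print("board",len(b),cv2.minAreaRect(b[:,:2].astype(np.float32)))
E
```

```text
flap ((0.5084710717201233, -0.1982201337814331), (0.19514456391334534, 0.3203822672367096), 2.431469678878784)
bar 429 [ 0.44073982 -0.19967543  0.13379812] ((0.44097644090652466, -0.20025452971458435), (0.011009844951331615, 0.10974866896867752), 2.409126043319702)
board 14731 ((0.6377608776092529, 0.33805379271507263), (0.4573671817779541, 0.5826386213302612), 79.48793029785156)
```

Top view: the flap fills about (330–517, 177–294) with the bar near (431, 271), and the board is centred near (179, 252). The scene view agrees with this: bar at (208, 226), board at (425, 235). The flap and bar fits match the networks (bar at 0.441, -0.200; box yaw 0.042), so I'm moving above the bar.

Request:
move_arm --pt "-0.1 6.13 -3.5 0.4 0 0 -1.152" --pt "-0.1 6.13 -3.5 0.4 0 0 -1.152" --pt "-0.1 6.13 -3.5 0.4 0 0 -1.152" --pt "-0.1 6.13 -3.5 0.4 0 0 -1.152" --pt "-0.1 6.13 -3.5 0.4 0 0 -1.152" --pt "-0.1 6.13 -3.5 0.4 0 0 -1.152" --pt "-0.1 6.13 -3.5 0.4 0 0 -1.152" --pt "-0.1 6.13 -3.5 0.4 0 0 -1.152" --pt "-0.1 6.13 -3.5 0.4 0 0 -1.152" --pt "-0.1 6.13 -3.5 0.4 0 0 -1.152" --pt "-0.1 6.13 -3.5 0.4 0 0 -1.152" --pt "-0.1 6.13 -3.5 0.4 0 0 -1.152" --grip_force 15

```text
time_s: 2.0
ee_pos: [0.4409, -0.2004, 0.1995]
eef_rot: [3.142, 0.0, 1.61]
force: [0.6, 0.2, -0.1]
grip_width: 0.0423
grip_force: 0.0
```

Request:
move_arm --pt "-0.1 0 0 0.5 0 0 0" --pt "-0.1 0 0 1.0 0 0 0" --pt "-0.1 0 0 1.3 0 0 0" --pt "-0.1 0 0 1.53 0 0 0" --pt "-0.1 0 0 1.53 0 0 0" --pt "-1 0 0 1.53 0 0 0" --pt "-1 0 0 1.53 0 0 0" --pt "-1 0 0 1.53 0 0 0" --pt "-1 0 0 1.53 0 0 0" --pt "-1 0 0 1.53 0 0 0" --grip_force 15

```text
time_s: 3.0
ee_pos: [0.4417, -0.1997, 0.1233]
eef_rot: [3.14, 0.0, 1.613]
force: [1.9, -0.3, 0.4]
grip_width: 0.0103
grip_force: 15.0
```

Request:
move_arm --pt "-1 0 0.1 -0.33 0 0 0" --pt "-1 0 0.24 -0.64 0 0 0" --pt "-1 0 0.4 -0.94 0 0 0" --pt "-1 0 0.6 -1.22 0 0 0" --pt "-1 0 0.82 -1.48 0 0 0" --pt "-1 0 1.06 -1.71 0 0 0" --pt "-1 0 1.33 -1.92 0 0 0" --pt "-1 0 1.62 -2.11 0 0 0" --pt "-1 0 1.92 -2.26 0 0 0" --pt "-1 0 2.24 -2.38 0 0 0" --pt "-1 0 2.57 -2.47 0 0 0" --pt "-1 0 2.91 -2.53 0 0 0"

```text
time_s: 4.2
ee_pos: [0.5871, -0.1937, 0.2501]
eef_rot: [-3.141, 0.001, 1.613]
force: [-2.3, -1.9, 1.3]
grip_width: 0.0102
grip_force: 15.0
```

```bash
python3 - <<'E'
from h import *
im,W=snap("scene","s2.png"); o=ctrl.get_obs(); print(o["ee_pos"],o["eef_rot"],o["force"],o["qpos"],o["grip_force"])
E
```

```text
[ 0.58874859 -0.19360431  0.25019577] [3.14068936e+00 1.03886736e-03 1.61298008e+00] [ 0.99544296 -1.03220413 10.4661199 ] [-3.76549217e-01  4.38057695e-01  1.26262273e+00 -5.86869353e-04
  1.43966459e+00 -4.18657065e-01] 15.001259297132492
```

View pics/s2.png

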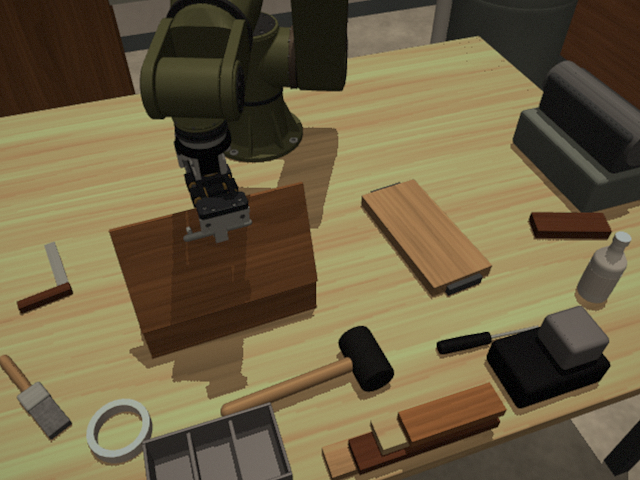

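The fingers hold the bar near (210, 235) and the flap is well up, as planned. I'll carry it on past upright.

Request:
move_arm --pt "-1 0 0.34 -0.02 0 0 0" --pt "-1 0 0.68 -0.01 0 0 0" --pt "-1 0 1.02 0.04 0 0 0" --pt "-1 0 1.35 0.11 0 0 0" --pt "-1 0 1.52 0.17 0 0 0" --pt "-1 0 1.67 0.23 0 0 0" --pt "-1 0 1.67 0.23 0 0 0" --pt "-1 0 1.67 0.23 0 0 0"

```text
time_s: 5.05
ee_pos: [0.6698, -0.1901, 0.238]
eef_rot: [-3.142, 0.0, 1.613]
force: [0.9, -1.3, 0.7]
grip_width: 0.0101
grip_force: 15.0
```

```bash
python3 - <<'E'
from h import *
o=ctrl.get_obs(); print(o["ee_pos"],o["eef_rot"],o["force"],o["qpos"])
for n in("top","scene"):
  im,W=snap(n,n+"3.png")
  for t in("plane_center","sander_center"):
    for r in ctrl.cut_out(n,t)[:2]:
        m=r["region"]; print(n,t,round(r["score"],2),m.sum(),r["point"],np.nanmedian(W[m],0).round(3))
E
```

```text
[ 0.66980705 -0.19014987  0.2379548 ] [-3.14157308e+00  5.36046613e-05  1.61263578e+00] [ 0.93047593 -1.31305506  0.70293346] [-3.29178601e-01  6.33724612e-01  9.98832175e-01 -5.71637909e-05
  1.50903468e+00 -3.71014531e-01]
top plane_center 0.53 199 [366.6, 212.5] [ 0.557 -0.108  0.022]
```

View pics/scene3.png

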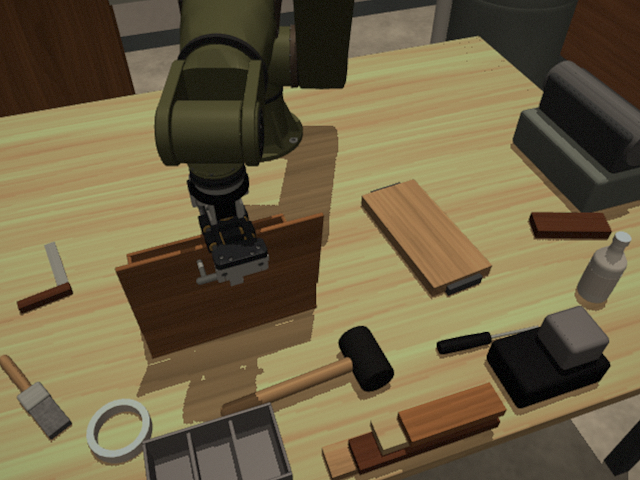

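The flap is just past upright, with the gripper near (235, 265). I'll open a little and rise straight up.

Request:
move_arm --pt "-0.57 0 0 0 0 0 0" --pt "-0.57 0 0 0 0 0 0" --pt "-0.57 0 0 0 0 0 0" --pt "-0.57 0 0 -0.4 0 0 0" --pt "-0.57 0 0.04 -0.8 0 0 0" --pt "-0.57 0 0.04 -1.2 0 0 0" --pt "-0.57 0 0.04 -1.6 0 0 0" --pt "-0.57 0 0.04 -1.9 0 0 0" --pt "-0.57 0 0.04 -2.0 0 0 0" --pt "-0.57 0 0.04 -2.0 0 0 0"

```text
time_s: 6.35
ee_pos: [0.6722, -0.1898, 0.3382]
eef_rot: [3.141, 0.0, 1.613]
force: [0.8, -0.1, 0.4]
grip_width: 0.0204
grip_force: 0.0
```

Request:
move_arm --pt "0.3 0 -1 0 0 0 0" --pt "0.3 0 -2 0 0 0 0" --pt "0.3 -1 -3 0 0 0 0.1" --pt "0.3 -4 -5.4 0 0 0 1.57" --pt "0.3 -4 -5.4 0 0 0 1.57" --pt "0.3 -4 -5.4 0 0 0 1.57" --pt "0.3 -4 -5.4 0 0 0 1.57" --pt "0.3 -4 -5.4 0 0 0 1.57" --pt "0.3 -4 -5.4 0 0 0 1.57" --pt "0.3 -4 -5.4 0 0 0 1.57" --pt "0.3 -4 -5.4 0 0 0 1.57" --pt "0.3 -4 -5.4 0 0 0 1.57"

```text
time_s: 7.55
ee_pos: [0.4105, -0.4009, 0.3367]
eef_rot: [-3.14, 0.001, 0.157]
force: [0.6, -0.2, -0.0]
grip_width: 0.0611
grip_force: 0.0
```

```bash
python3 - <<'E'
from h import *
o=ctrl.get_obs(); print(o["ee_pos"],o["eef_rot"],o["qpos"])
n="top"; im,W=snap(n,"top4.png")
cv2.imwrite('pics/top4c.png',cv2.resize(im[150:320,310:540,::-1],None,fx=3.4,fy=3.4))
for t in("plane_center","sander_center"):
    for r in ctrl.tip_of(n,t)[:2]: print(t,r["score"],r["point"],ray(n,r["point"],.028))
    for r in ctrl.cut_out(n,t)[:2]:
        m=r["region"]; S=W[m]; S=S[np.isfinite(S).all(1)]; 
        print(t,round(r["score"],2),m.sum(),r["point"],np.median(S,0).round(3))
        for lo,hi in((.015,.03),(.03,.044),(.044,.062)):
            Q=S[(S[:,2]>lo)&(S[:,2]<=hi)]
            if len(Q)>20: print(lo,len(Q),cv2.minAreaRect(Q[:,:2].astype(np.float32)),Q.min(0).round(3),Q.max(0).round(3))
E
```

```text
[ 0.41048802 -0.40087501  0.3367206 ] [-3.14016208e+00  8.76368159e-04  1.56546626e-01] [-8.37404219e-01  2.98836031e-01  1.25486476e+00  4.56577660e-05
  1.58956891e+00  5.76846927e-01]
plane_center 0.73 [378.6, 238.4] [ 0.50916708 -0.13156442  0.028     ]
plane_center 0.96 1971 [379.9, 240.4] [ 0.503 -0.13   0.039]
0.015 751 ((0.5063055157661438, -0.13115616142749786), (0.1398492306470871, 0.04614997282624245), 7.485935688018799) [ 0.435 -0.162  0.015] [ 0.577 -0.101  0.03 ]
0.03 388 ((0.5119430422782898, -0.1288580298423767), (0.10156447440385818, 0.0428808368742466), 6.937679290771484) [ 0.46  -0.156  0.03 ] [ 0.561 -0.103  0.044]
0.044 776 ((0.5134007930755615, -0.13073056936264038), (0.12072359025478363, 0.04703439027070999), 6.9166483879089355) [ 0.453 -0.16   0.044] [ 0.573 -0.104  0.061]
sander_center 0.95 [451.7, 229.4] [ 0.52448199 -0.27184468  0.028     ]
sander_center 0.95 2052 [452.2, 230.6] [ 0.517 -0.267  0.049]
0.015 533 ((0.5199868679046631, -0.27578720450401306), (0.06277357041835785, 0.11494956910610199), 86.11393737792969) [ 0.461 -0.31   0.015] [ 0.579 -0.241  0
[... 180 characters left out ...]
(0.5200098156929016, -0.2744426429271698), (0.043692734092473984, 0.109710194170475), 85.96845245361328) [ 0.465 -0.299  0.044] [ 0.574 -0.25   0.056]
sander_center 0.4 28603 [423.4, 187.3] [ 0.598 -0.201  0.085]
0.015 612 ((0.5045506954193115, -0.1952640861272812), (0.1878804862499237, 0.3142355978488922), 2.3923473358154297) [ 0.405 -0.355  0.015] [ 0.605 -0.035  0.03 ]
0.03 569 ((0.5048602223396301, -0.19516178965568542), (0.1884606033563614, 0.31408053636550903), 2.4028751850128174) [ 0.405 -0.356  0.03 ] [ 0.605 -0.035  0.044]
0.044 806 ((0.505599856376648, -0.19519202411174774), (0.19054390490055084, 0.3144024908542633), 2.2774434089660645) [ 0.404 -0.356  0.044] [ 0.605 -0.034  0.062]
```

View pics/top4c.png

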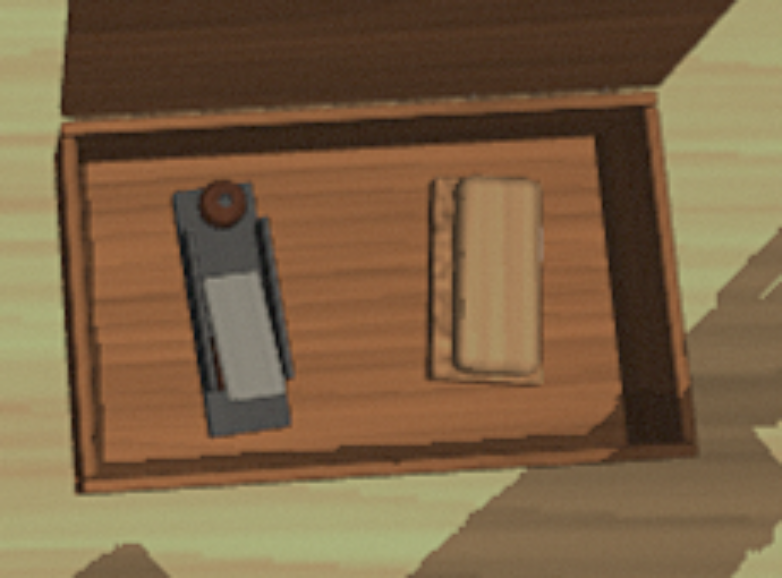

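The crop shows the flap standing open, the plane on the left at about (235, 310) with its knob towards the hinge, and the sander on the right at about (490, 280). The plane's centre is (0.507, -0.131) with yaw 0.126.

Request:
move_arm --pt "0.5 2.75 -5.03 0.5 0 0 0.031" --pt "0.5 2.75 -5.03 1 0 0 0.031" --pt "0.5 2.75 -5.03 1.5 0 0 0.031" --pt "0.5 2.75 -5.03 2 0 0 0.031" --pt "0.5 2.75 -5.03 2.5 0 0 0.031" --pt "0.5 2.75 -5.03 2.74 0 0 0.031" --pt "0.5 2.75 -5.03 2.74 0 0 0.031" --pt "0.5 2.75 -5.03 2.74 0 0 0.031" --pt "0.5 2.75 -5.03 2.74 0 0 0.031" --pt "0.5 2.75 -5.03 2.74 0 0 0.031" --grip_force 40

```text
time_s: 8.8
ee_pos: [0.5059, -0.1317, 0.2022]
eef_rot: [3.141, -0.002, 0.132]
force: [0.6, -0.7, -0.7]
grip_width: 0.0706
grip_force: 0.0
```

Request:
move_arm --pt "0.5 0 0 0.6 0 0 0" --pt "0.5 0 0 1.2 0 0 0" --pt "0.5 0 0 1.8 0 0 0" --pt "0.5 0 0 2.3 0 0 0" --pt "0.5 0 0 2.7 0 0 0" --pt "0.5 0 0 3.0 0 0 0" --pt "0.5 0 0 3.25 0 0 0" --pt "0.5 0 0 3.4 0 0 0" --pt "0.5 0 0 3.47 0 0 0" --pt "0.5 0 0 3.47 0 0 0" --pt "0.5 0 0 3.47 0 0 0"

```text
time_s: 9.9
ee_pos: [0.506, -0.1308, 0.028]
eef_rot: [3.141, -0.001, 0.132]
force: [0.1, -1.2, -0.2]
grip_width: 0.0703
grip_force: 0.0
```

Request:
move_arm --pt "-1 0 0 0 0 0 0" --pt "-1 0 0 0 0 0 0" --pt "-1 0 0 0 0 0 0" --pt "-1 0 0 0 0 0 0" --pt "-1 0 0 0 0 0 0" --pt "-1 0 0 0 0 0 0" --grip_force 40

```text
time_s: 10.5
ee_pos: [0.5058, -0.1308, 0.0277]
eef_rot: [3.141, -0.0, 0.132]
force: [0.7, -2.7, 3.3]
grip_width: 0.0454
grip_force: 40.0
```

Request:
move_arm --pt "-1 0 0 -0.2 0 0 0" --pt "-1 0 0 -0.5 0 0 0" --pt "-1 0 0 -0.8 0 0 0" --pt "-1 0 0 -1.2 0 0 0" --pt "-1 0 0 -1.6 0 0 0" --pt "-1 0 0 -2.0 0 0 0" --pt "-1 0 0 -2.4 0 0 0" --pt "-1 0 0 -2.8 0 0 0" --pt "-1 0 0 -3.1 0 0 0" --pt "-1 0 0 -3.3 0 0 0" --pt "-1 0 0 -3.3 0 0 0" --pt "-1 0 0 -3.3 0 0 0"

```text
time_s: 11.7
ee_pos: [0.5052, -0.1304, 0.1917]
eef_rot: [-3.141, 0.001, 0.132]
force: [0.4, -0.6, -6.8]
grip_width: 0.0457
grip_force: 40.0
```

```bash
python3 - <<'E'
from h import *
o=ctrl.get_obs(); print(o["ee_pos"],o["eef_rot"],o["force"],o["grip_width"])
n="scene"; im,W=snap(n,"s5.png")
n="top"; im,W=snap(n)
K=(W[...,2]>.022)&(W[...,2]<.036)&(W[...,1]>.13)&(W[...,1]<.36)&(W[...,0]>.3)&(W[...,0]<.68)
c,l,st,_=cv2.connectedComponentsWithStats(K.astype(np.uint8)); i=1+st[1:,4].argmax(); b=W[l==i]
print("board",len(b),np.median(b,0),cv2.minAreaRect(b[:,:2].astype(np.float32)))
for r in ctrl.tip_of(n,"board_top")[:1]: print(r["score"],ray(n,r["point"],.03))
E
```

```text
[ 0.5052315  -0.13040963  0.19172511] [-3.14096947e+00  1.10398900e-03  1.31826707e-01] [ 0.40809129 -0.57648338 -6.81122039] 0.045653142429297355
board 12717 [0.48555206 0.24305628 0.0309739 ] ((0.49113380908966064, 0.24412693083286285), (0.32313671708106995, 0.14152666926383972), 6.172515869140625)
0.57 [0.49447981 0.24094404 0.03      ]
```

View pics/s5.png

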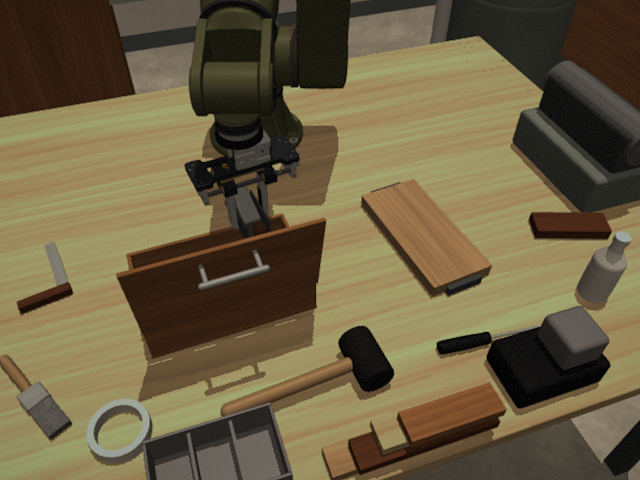

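The scene shows the plane held level in the gripper near (250, 220), just behind the standing flap. The way to the board at (425, 235) is clear.

Request:
move_arm --pt "-1 0.05 -0.3 0 0 0 0" --pt "-1 0.1 -0.9 0 0 0 0" --pt "-1 0.2 -1.6 0 0 0 0.024" --pt "-1 0.3 -2.4 0 0 0 0.024" --pt "-1 0.4 -3.2 0 0 0 0.024" --pt "-1 0.45 -4.0 0 0 0 0.024" --pt "-1 0.5 -4.8 0 0 0 0.024" --pt "-1 0.6 -5.6 0 0 0 0.024" --pt "-1 0.65 -6.3 0 0 0 0.024" --pt "-1 0.7 -6.9 0 0 0 0.024" --pt "-1 0.73 -7.3 0 0 0 0.024" --pt "-1 0.73 -7.45 0 0 0 0.024"

```text
time_s: 13.05
ee_pos: [0.4919, 0.2458, 0.1919]
eef_rot: [-3.141, 0.001, 0.11]
force: [0.1, 0.6, -6.3]
grip_width: 0.046
grip_force: 40.0
```

Request:
move_arm --pt "-1 0 0 0 0 0 0" --pt "-1 0 0 0.3 0 0 0" --pt "-1 0 0 0.7 0 0 0" --pt "-1 0 0 1.1 0 0 0" --pt "-1 0 0 1.5 0 0 0" --pt "-1 0 0 1.9 0 0 0" --pt "-1 0 0 2.2 0 0 0" --pt "-1 0 0 2.4 0 0 0" --pt "-1 0 0 2.4 0 0 0" --pt "-1 0 0 2.4 0 0 0"

```text
time_s: 14.05
ee_pos: [0.4932, 0.2433, 0.073]
eef_rot: [-3.141, -0.001, 0.107]
force: [0.2, 0.8, -6.0]
grip_width: 0.0457
grip_force: 40.0
```

```bash
python3 - <<'E'
from h import *
o=ctrl.get_obs(); print(o["ee_pos"],o["eef_rot"],o["force"],o["grip_width"])
n="scene"; im,W=snap(n)
cv2.imwrite('pics/s6c.png',cv2.resize(im[80:330,260:560,::-1],None,fx=2.3,fy=2.3))
E
```

```text
[0.49317676 0.24325642 0.0730394 ] [-3.14146225e+00 -5.71755232e-04  1.07416950e-01] [ 0.20687424  0.84827591 -6.0006566 ] 0.04568822054303296
```

View pics/s6c.png

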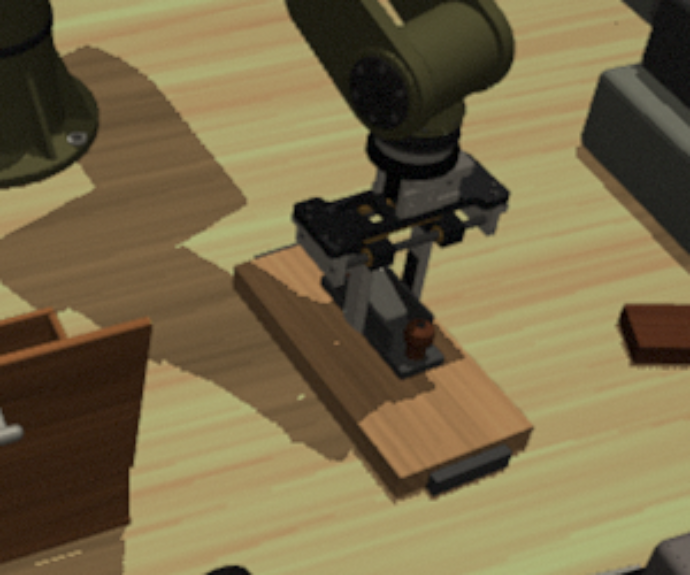

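The crop shows the plane level just above the board's middle, aligned with it, with the knob at (418, 338). I'll lower it gently.

Request:
move_arm --pt "-1 0 0 0.15 0 0 0" --pt "-1 0 0 0.3 0 0 0" --pt "-1 0 0 0.38 0 0 0" --pt "-1 0 0 0.42 0 0 0" --pt "-1 0 0 0.45 0 0 0" --pt "-1 0 0 0.45 0 0 0" --pt "-1 0 0 0.45 0 0 0"

```text
time_s: 14.8
ee_pos: [0.4929, 0.2435, 0.0501]
eef_rot: [-3.142, -0.0, 0.108]
force: [-0.6, -0.1, -6.4]
grip_width: 0.0457
grip_force: 40.0
```

Request:
move_arm --pt "-1 0 0 0.02 0 0 0" --pt "-1 0 0 0.04 0 0 0" --pt "-1 0 0 0.04 0 0 0" --pt "-1 0 0 0.04 0 0 0"

```text
time_s: 15.2
ee_pos: [0.4931, 0.2436, 0.0497]
eef_rot: [-3.141, -0.001, 0.108]
force: [-8.7, -4.0, 14.5]
grip_width: 0.0455
grip_force: 40.0
```

Contact confirmed; I'll release and rise.

Request:
move_arm --pt "-0.1 0 0 0 0 0 0" --pt "0.2 0 0 0 0 0 0" --pt "0.6 0 0 0 0 0 0" --pt "0.6 0 0 0 0 0 0" --pt "0.6 0 0 0 0 0 0" --pt "0.6 0 0 -0.4 0 0 0" --pt "0.6 0 0 -0.9 0 0 0" --pt "0.6 0 0 -1.5 0 0 0" --pt "0.6 0 0 -2.2 0 0 0" --pt "0.6 0 0 -3 0 0 0" --pt "0.6 0 0 -3.3 0 0 0" --pt "0.6 0 0 -3.3 0 0 0"

```text
time_s: 16.4
ee_pos: [0.4936, 0.2438, 0.2153]
eef_rot: [-3.14, -0.004, 0.108]
force: [0.7, -0.5, -0.6]
grip_width: 0.0748
grip_force: 0.0
```

```bash
python3 - <<'E'
from h import *
o=ctrl.get_obs(); print(o["ee_pos"],o["force"],o["grip_width"])
n="scene"; im,W=snap(n,"s7.png")
for r in ctrl.tip_of(n,"plane_center")[:1]: print(r["score"],ray(n,r["point"],.05))
E
```

```text
[0.49362516 0.24380456 0.21525363] [ 0.70316514 -0.52602797 -0.56358453] 0.0748335251142003
0.59 [0.49825355 0.24072581 0.05      ]
```

View pics/s7.png

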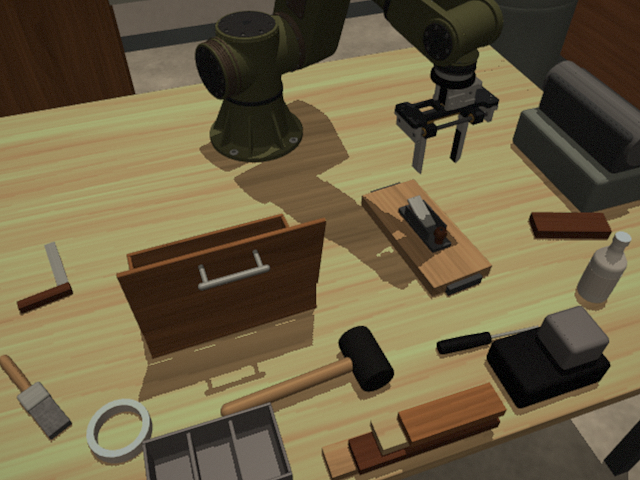

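The plane sits flat on the middle of the board near (425, 222), lengthwise, with the gripper clear above and the flap standing open. I'm handing in.

```bash
python3 -c "
from station import ctrl
print(ctrl.hand_in())"
```

```text
the job is handed in; nothing more can be done
None
```

I handed the job in; `hand_in()` returned no verdict. In the last picture the plane sits on its sole at the middle of the board, lengthwise, with the flap leaning open and the gripper clear. The sanding block was never touched; I last saw it in the box before lifting the plane.

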